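# Clear the scraper away and close the brass bowl

### The arm

A 6-joint arm with a two-finger parallel gripper is mounted at the origin on the work surface. World frame = base frame: x ahead of the robot, y to its left, z up, the work surface at z = 0. Lengths are in mm, angles in rad, forces in N, time in s.
With the tool pointing down it reaches from about 250 to 725 mm from the base axis. Payload 4 kg.
Tool frame: the origin (TCP) lies midway between the tips of the shut fingers; the grasp point (between the pads) lies 19 mm behind it; z points along the fingers, y is the line along which they close (so a half turn about z gives the same grasp; the last joint's range is limited). The gripper opens to 85 mm and grips with 20 to 120 N. Pads are 22 mm wide; open, the fingers measure 114 mm over their backs; the gripper's body (76 mm by 85 mm) begins 54 mm behind the grasp point. The pads swing forward as they close: fully open they stand 13 mm farther back than shut.
Start: joints at [1.278, 0.241, 0.005, 1.335, 0, 1.571], TCP at [144.315, 478.72, 231.306] pointing down, gripper open.
Joint ranges: [-2.72, 2.72], [-1.05, 1.87], [-1.09, 1.28], [-1.99, 2.15], [-1.42, 1.44], [-3.14, 3.14]. Speed limits (rad/s): [2.79, 2.79, 3.14, 3.14, 3.14, 3.14].

### API

Orientations are given as a unit quaternion [w, x, y, z].
In Python, from rig import r, eyes gives the robot as it stands. Calls block until the motion is done:
- r.goto(position, orientation): joint-space move of the TCP to a pose.
- r.move_linear(position, rotation=None, rate=150, max_force=None): straight line of the TCP; rotation=None keeps the orientation; rate is the mean speed in mm/s. With max_force (N) it stops when the force on the tool has changed by that much, and returns True; else False.
- r.goto_joints(angles): joint-space move.
- r.grip(opening, f_grip=None): finger opening in mm; f_grip is the grip in N (None keeps the last); returns when the fingers have stopped.
- r.sleep(seconds).
- r.ik(position, orientation): joint angles nearest the present ones, or None.
- r.observe(): the state.
- eyes.capture(name): name is "scene" or "side" or "wrist"; returns the picture (400x640x3 uint8, red, green, blue); there is no depth.
- eyes.get_calibration(name): a dict with "camera_matrix" (3x3 intrinsics, pixels), "xyz" and "attitude" of the camera in the world; the wrist camera has in their place "hand_eye" (4x4, takes a point from camera to tool coordinates, whose origin is the TCP and whose axes are the flange's). Camera axes: x right, y down, z forward; pixel columns grow to the right and rows downward; lengths in mm; the calibration is good to about 2 mm. A picture is of the moment at which its call begins: read the wrist's pose just before it. get_calibration takes no time and is no camera call.
A pose or a line that the arm cannot do raises r.MotionError and nothing moves.
- r.finish_job(): hands the job in; it is judged then, once.
The state is a dict: "time_s": time; "q": joint angles; "joint_velocities": joint speeds; "joint_efforts": joint torques, N m; "tcp_pos": TCP position; "eef_rot": TCP orientation; "wrist_force": force on the tool from outside, world axes, zero at the start; "torque": the same for the moment, N m; "finger_gap": finger opening in mm; "grasp_force": force on a finger pad.
Only numpy, scipy, OpenCV 4.12 (cv2) and the standard library are available. Lean on these libraries where they do the work, as an engineer would, in place of code of your own. Each camera call takes 0.05 s, during which the arm holds its last target. There are 200 camera calls.

### The job

Take the scraper that was left lying across the mouth of the brass bowl and lay it flat on the tool board, in the gap between the file and the chisel, parallel to them with its handle end the same way as theirs, wholly on the board. Then close the bowl with the brass cover that waits on the wooden slideway next to it (it is too wide to grip, so push it across without lifting it up) until its step has dropped inside the rim and it sits fully down and level. Do not shift the file or the chisel.

Things in the scene. Friction and masses are not known exactly. Their poses are not given: they have to be found in the camera images.
- jig: Fixed wooden jig 285 x 160 mm, left or right of the tool board. Origin on the table under its middle, x along the slideway towards the bowl, z up. Slideway: flat wooden block without rails, x -115 to +42 mm, y -75 to 75 mm, top 93.5 mm above the table. Beyond it a brass bowl is fixed, centred at x = 90 mm, its rim at 92 mm (1.5 mm below the slideway).
- bowl_rim (a point): Centre of the bowl's mouth at the height of its flat rim (92 mm above the table), axes as the jig's. Rim outer radius 46 mm, mouth radius 39 mm, the bowl is open and about 70 mm deep. The slideway's straight end stands 48 mm from this point.
- cover: Loose round brass cover, about 0.5 kg, no knob, right way up on the slideway. Below: a round step of radius 36 mm, 6 mm high, 2 mm chamfer (3 mm play in the mouth); above it a flange of radius 50 mm, 8 mm thick, then a low 3 mm dome. Origin at the centre of the step's underside, z up. On the slideway it rides on its step, the flange 6 to 14 mm above the wood.
- cover_seat (a point): Centre of the underside of the cover's flange (6 mm above the cover's origin); coincides with bowl_rim when the cover is seated.
- scraper: Loose flat-bottomed hand scraper 200 mm long, about 0.15 kg, lying across the bowl's rim at first. Along its x: wooden handle -85 to +25 mm (24 mm wide, 18 mm high), then steel blade 25 to 115 mm (18 mm wide, 6 mm high). Origin on its underside below its centre of mass (grip the handle there); z up, x towards the blade's tip.
- scraper_tip (a point): End of the scraper's blade, scraper x = 115 mm.
- scraper_end (a point): End of the scraper's handle, scraper x = -85 mm.
- board: Fixed wooden tool board 290 mm (x) by 210 mm (y), 15 mm thick. Origin on the table under its centre; the file lies on it near y = +72 mm and the chisel near y = -72 mm, both along its x with their handles to -x; the free gap between them is along its centre line y = 0, about 115 mm wide.
- file: Loose file with wooden handle lying on the board, 215 mm long, 24 mm wide, 20 mm high. Origin on its underside 110 mm from the handle's end; x towards the tip.
- chisel: Loose pointed chisel with wooden handle lying on the board, 200 mm long, 22 mm wide, 20 mm high. Origin on its underside 105 mm from the handle's end; x towards the tip.
Not all that is in view belongs to the job. Several things have the shape of the cover; the one meant has the colours described above.

How it is judged:
By the outcome, as a careful person would: the job done as asked, in the order asked, and still so for the second after the job is handed in, with the robot touching nothing.
It also fails if it takes over 59 s, if anything falls off the work surface, if the arm or the gripper's body presses on something with over 40 N, if the wrist force passes 120 N, or if a joint passes its speed limit or range.

## Working session

There is one attempt and no reset: what is moved stays moved. The work goes in short steps, each a Python script; the robot and the scene stay as the last script left them, time stands still between calls to the robot, and variables do not carry over. Pictures are saved under pics/ and viewed, at most 10 in all, crops included, and the job is handed in when it is done.

```bash
mkdir -p pics; ls; python3 - <<'E'
from rig import r, eyes
import cv2
for n in ("scene","side"):
    im=eyes.capture(n); cv2.imwrite(f"pics/{n}0.png",im[:,:,::-1])
    print(n,eyes.get_calibration(n))
print(eyes.get_calibration("wrist")); s=r.observe();print(s)
E
```

```text
pics
scene {'camera_matrix': array([[410.19230716,   0.        , 314.08598918],
       [  0.        , 410.19230716, 198.82842069],
       [  0.        ,   0.        ,   1.        ]]), 'xyz': array([1133.8161485 ,   71.54347351,  859.678382  ]), 'attitude': array([-0.22031091,  0.63868943,  0.69272073, -0.25234283])}
side {'camera_matrix': array([[399.32497836,   0.        , 319.14593591],
       [  0.        , 399.32497836, 195.73535369],
       [  0.        ,   0.        ,   1.        ]]), 'xyz': array([ 401.15798443, -593.16516415,  707.11697307]), 'attitude': array([-0.38672896,  0.91893598, -0.0714417 ,  0.02989074])}
{'camera_matrix': array([[312.32251275,   0.        , 317.00865737],
       [  0.        , 312.32251275, 198.58210833],
       [  0.        ,   0.        ,   1.        ]]), 'hand_eye': array([[-1.44853535e-03, -9.50245963e-01, -3.11497209e-01,
         7.91919645e+01],
       [ 9.99998948e-01, -1.39946772e-03, -3.81047630e-04,
        -1.14111412e-02],
       [-7.38413165e-05, -3.11497434e-01,  9.50246991e-01,
        -1.41881753e+02],
       [ 0.00000000e+00,  0.00000000e+00,  0.00000000e+00,
         1.00000000e+00]])}
{'time_s': 0.1, 'q': array([ 1.27800517e+00,  2.41379537e-01,  3.88179919e-03,  1.33519141e+00,
       -2.89774421e-05,  1.57083025e+00]), 'joint_velocities': array([ 4.01604679e-04, -2.50102030e-03,  4.03107564e-03,  2.39569572e-03,
       -5.78914264e-05,  2.55815188e-04]), 'joint_efforts': array([ 3.20458412e-04, -3.73137653e+01,  2.53010452e+01,  1.08336448e-02,
        5.63916512e-05,  8.76373321e-06]), 'tcp_pos': array([144.16210057, 478.19042376, 230.48976434]), 'eef_rot': array([-1.23706266e-04,  1.45889924e-01,  9.89300376e-01, -9.38402390e-04]), 'wrist_force': array([-0.16829138, -0.29184384, -0.43021333]), 'torque': array([-0.03475522, -0.02958174,  0.01752293]), 'grasp_force': 0.0, 'finger_gap': 85.52768794337905}
```

View pics/scene0.png

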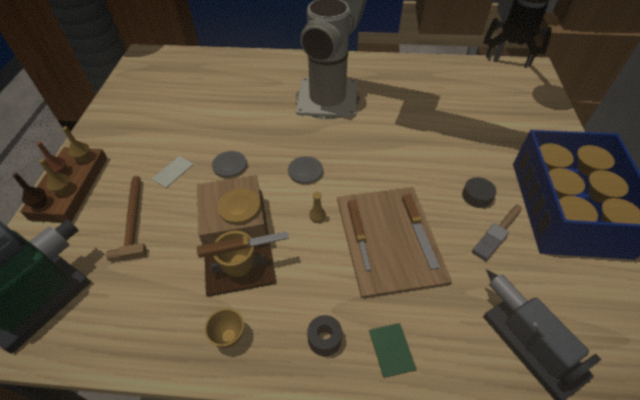

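View pics/side0.png

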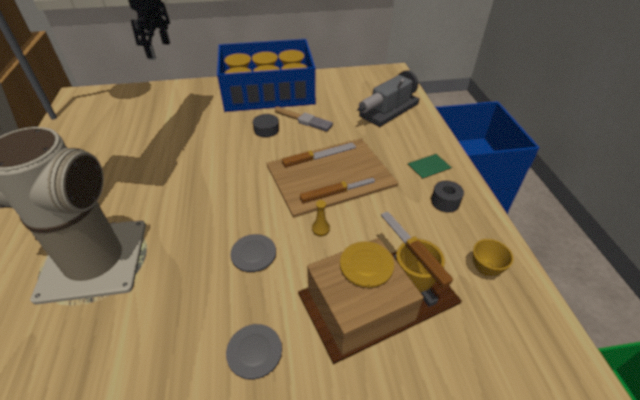

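Scene: jig at about (235,235) with the scraper across the bowl, handle end (200,249) and tip (287,237). Board corners are at about (338,198), (415,187), (448,270), (362,294), handles towards the robot. Next come wrist views.

```bash
cat > h.py <<'E'
from rig import r, eyes
import numpy as np, cv2
from scipy.spatial.transform import Rotation as R
def rot(q): return R.from_quat(np.roll(q,-1)).as_matrix()
def quat(a):
    "tool down, tool x axis at world angle a (tool y = a-90deg)"
    c,s=np.cos(a),np.sin(a)
    M=np.array([[c,s,0],[s,-c,0],[0,0,-1]])
    return np.roll(R.from_matrix(M).as_quat(),1)
def cam(name,s=None):
    c=eyes.get_calibration(name)
    if name!="wrist": return c["camera_matrix"],rot(c["attitude"]),np.array(c["xyz"])
    T=np.eye(4);T[:3,:3]=rot(s["eef_rot"]);T[:3,3]=s["tcp_pos"]; T=T@c["hand_eye"]
    return c["camera_matrix"],T[:3,:3],T[:3,3]
def px2w(C,uv,z):
    K,M,p=C; d=M@np.linalg.solve(K,[uv[0],uv[1],1]); return p+d*(z-p[2])/d[2]
def w2px(C,P):
    K,M,p=C; v=K@(M.T@(np.array(P)-p)); return v[:2]/v[2]
def snap(name,fn):
    s=r.observe(); im=eyes.capture(name); cv2.imwrite(fn,im[:,:,::-1])
    np.save(fn+".npy",np.array(cam(name,s),dtype=object),allow_pickle=True); return im
def load(fn): return tuple(np.load(fn+".npy",allow_pickle=True))
E
python3 - <<'E'
from h import *
C=cam("scene")
for n,uv,z in [("b1",(338,198),15),("b2",(415,187),15),("b3",(448,270),15),("b4",(362,294),15),("end",(200,249),100),("tip",(287,237),97),("cover",(239,206),105),("jigcorner",(205,291),10),("jc2",(273,283),10),("knob top",(317,196),50),("block",(197,186),93.5),("block2",(259,178),93.5)]:
    print(n,px2w(C,uv,z).round())
E
```

```text
b1 [443.  60.  15.]
b2 [389. 266.  15.]
b3 [639. 325.  15.]
b4 [715. 128.  15.]
end [ 678. -231.  100.]
tip [631. -46.  97.]
cover [ 558. -169.  105.]
jigcorner [ 733. -227.   10.]
jc2 [701. -75.  10.]
knob top [469.   7.  50.]
block [ 494. -290.   94.]
block2 [ 457. -140.   94.]
```

```bash
python3 - <<'E'
from h import *
print(r.ik([520,180,280],quat(.3)), r.ik([540,-140,280],quat(-.25)))
r.goto([500,180,280],quat(.3)); r.sleep(.3); a=snap("wrist","pics/wb.png")
r.goto([550,-140,280],quat(-.25)); r.sleep(.3); b=snap("wrist","pics/wj.png")
print(r.observe()["time_s"])
E
```

```text
[ 0.3332443   0.32913146  0.25087873  1.4925436   0.         -3.10834835] [-0.2536741   0.34510943  0.27352615  1.49921305  0.          3.13791856]Traceback (most recent call last):
  File "<stdin>", line 3, in <module>
  File "h.py", line 21, in snap
    np.save(fn+".npy",np.array(cam(name,s),dtype=object),allow_pickle=True); return im
                      ~~~~~~~~^^^^^^^^^^^^^^^^^^^^^^^^^^
ValueError: could not broadcast input array from shape (3,3) into shape (3,)
```

View pics/wb.png

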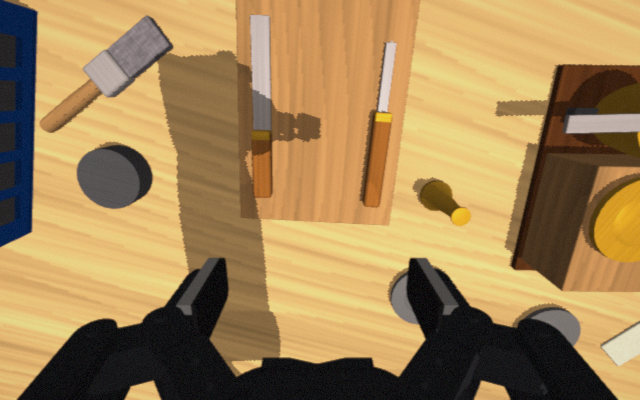

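Board view: near corners at (240,218) and (389,224). The file on the left runs from handle end (263,197) to tip (260,15), and the chisel from (372,207) to (391,42). The board's far edge is cut off. I'll fix the helper, record this pose, then view the jig.

```bash
sed -i 's/^    np.save.*/    pickle.dump(cam(name,s),open(fn+".pkl","wb")); return im/; s/^def load.*/def load(fn): return pickle.load(open(fn+".pkl","rb"))/; s/^import numpy as np, cv2/import numpy as np, cv2, pickle/' h.py
python3 - <<'E'
from h import *
C=cam("wrist",r.observe()); pickle.dump(C,open("pics/wb.png.pkl","wb"))
for n,uv,z in [("L",(240,218),15),("R",(389,224),15),("Lfar",(237,0),15),("Rfar",(418,0),15),("fend",(263,197),30),("ftip",(260,15),20),("cend",(372,207),30),("ctip",(391,42),20),("scr tip",(566,123),98)]:
    print(n,px2w(C,uv,z).round(1))
r.goto([560,-140,280],quat(-.25)); r.sleep(.3); snap("wrist","pics/wj.png")
print(r.observe()["time_s"])
E
```

```text
L [390.  258.9  15. ]
R [443.   56.2  15. ]
Lfar [649.1 320.7  15. ]
Rfar [709.4 124.6  15. ]
fend [435.  234.4  30. ]
ftip [641.4 291.1  20. ]
cend [464.2  92.2  30. ]
ctip [659.3 138.9  20. ]
scr tip [626.4 -44.5  98. ]
5.9
```

View pics/wj.png

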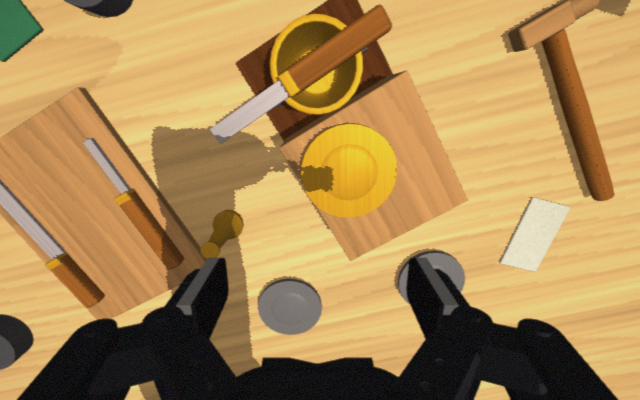

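Jig view: scraper tip at about (216,138), handle end (383,18). The bowl rim is centred at about (317,63), the cover at about (349,170), and the slideway's near corners are at (353,260) and (467,200). I'll enlarge it.

```bash
python3 - <<'E'
import cv2
im=cv2.imread("pics/wj.png")[0:200,200:467]
cv2.imwrite("pics/wjc.png",cv2.resize(im,None,fx=2.99,fy=3,interpolation=cv2.INTER_CUBIC))
E
```

```text
(no output)
```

View pics/wjc.png

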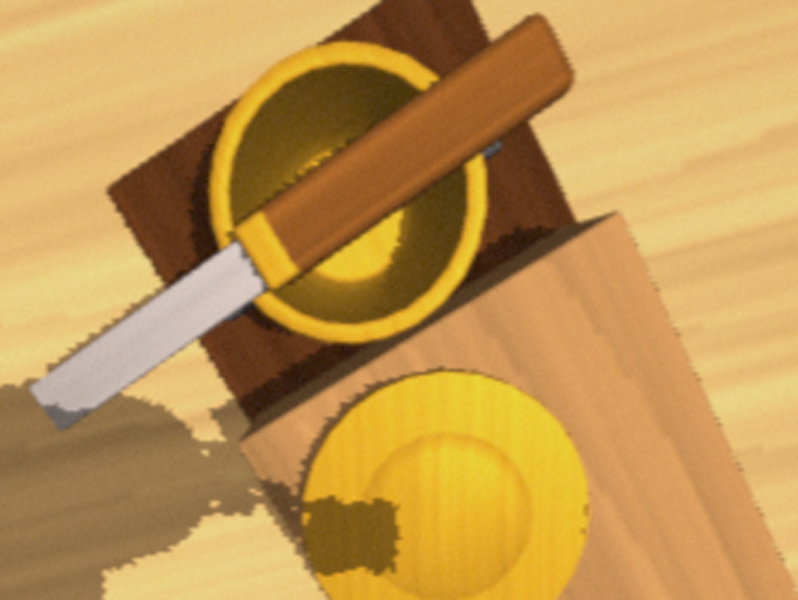

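Crop: blade tip corners (31,386) and (66,430), handle end corners (537,12) and (573,75). The rim spans x 209–488 and y 41–345, the cover flange x 302–590 with its top at y 369. The slideway's far corners are at (243,437) and (617,212).

```bash
python3 - <<'E'
from h import *
C=load("pics/wj.png")
from scipy.optimize import least_squares
f=lambda x,y:(200+x/2.99,y/3)
P=lambda uv,z:px2w(C,uv,z)
a,b=P(f(243,437),93.5),P(f(617,212),93.5); c,d=P((353,260),93.5),P((467,200),93.5)
print("block",a,b,c,d,"lens",[np.linalg.norm(u-v).round(1) for u,v in((a,b),(c,d),(a,c),(b,d))])
ux=((a+b)-(c+d))[:2];print("angle",np.degrees(np.arctan2(ux[1],ux[0])),np.degrees(np.arctan2(*(b-a)[:2]))) 
ux/=np.linalg.norm(ux)
print("bowl from block",(a+b)[:2]/2+48*ux,(c+d)[:2]/2+205*ux)
t=np.linspace(0,2*np.pi,400)
def ext(xy,R,z):
    p=np.array([w2px(C,[xy[0]+R*np.cos(k),xy[1]+R*np.sin(k),z]) for k in t]); return [p[:,0].min(),p[:,0].max(),p[:,1].min(),p[:,1].max()]
m=[200+209/2.99,200+488/2.99,41/3,345/3]
s=least_squares(lambda x:np.array(ext(x,46,92))-m,[650,-145]);print("bowl",s.x,s.fun.round(1))
m=[200+302/2.99,200+590/2.99,369/3,217]
s=least_squares(lambda x:np.array(ext(x,50,107.5))-m,[558,-169]);print("cover",s.x,s.fun.round(1))
tip=(P(f(31,386),98)+P(f(66,430),98))/2; end=(P(f(537,12),110)+P(f(573,75),110))/2
print(tip,end,np.linalg.norm(tip-end),np.degrees(np.arctan2(*(tip-end)[1::-1])), end+(tip-end)*85/200)
E
```

```text
block [ 599.79492166 -110.23859536   93.5       ] [ 639.72371175 -249.08288431   93.5       ] [ 449.07260581 -154.51629146   93.5       ] [ 491.16805236 -292.97203947   93.5       ] lens [np.float64(144.5), np.float64(144.7), np.float64(157.1), np.float64(154.9)]
angle 16.41489586637884 163.95584232198357
bowl from block [ 665.80286255 -166.09637896] [ 666.76463947 -165.81304089]
bowl [ 664.86049173 -165.0646819 ] [-0.5  0.5 -0.3  0.5]
cover [ 557.79647524 -172.39281775] [-0.4  0.4 -0.3  0.4]
[626.22823398 -49.10879453  98.        ] [ 689.59621352 -234.24368827  110.        ] 196.04700893636038 108.89505185956594 [ 662.66482222 -155.56135843  104.9       ]
```

```bash
python3 - <<'E'
from h import *
g=np.array([662.7,-155.6]); q1=quat(np.radians(-71.1)); pl=np.array([542.7,188.8]); q2=quat(np.radians(-165.7))
A=lambda p,z:[*p,z]
for p,z,q in((g,180,q1),(g,95,q1),(pl,180,q2),(pl,19,q2)): print(r.ik(A(p,z),q))
r.grip(42,60)
r.goto(A(g,180),q1)
print(r.move_linear(A(g,95),rate=80,max_force=12))
print(r.observe()["tcp_pos"],r.observe()["wrist_force"])
r.grip(0,60); s=r.observe(); print(s["finger_gap"],s["grasp_force"],s["tcp_pos"],s["wrist_force"],s["time_s"])
E
```

```text
[-0.23061962  0.6355086   0.4798056   1.41509332  0.         -2.13128317]
[-0.23061962  0.67864693  0.33376983  1.22591923  0.         -2.13128317]
[0.33479401 0.4134234  0.11470949 1.27208241 0.         0.08521193]
[ 0.33479401  0.55882829 -0.10564798  0.90632005  0.          0.08521193]
False
[ 663.25658696 -155.7165339    95.84657725] [-0.84527034  0.8432836  -0.49425748]
22.28261467519581 61.38236403465271 [ 663.35080589 -155.68777583   96.1063099 ] [-0.30277495  0.17384132  3.13618451] 8.8583
```

```bash
python3 - <<'E'
from h import *
g=np.array([662.7,-155.6]); pl=np.array([542.7,188.8]); q2=quat(np.radians(-165.7))
A=lambda p,z:[*p,z]
r.move_linear(A(g,180),rate=120)
print(r.observe()["finger_gap"],r.observe()["wrist_force"])
r.goto(A(pl,120),q2)
r.move_linear(A(pl,40),rate=100); r.sleep(.2); print(r.observe()["tcp_pos"], r.observe()["wrist_force"])
snap("side","pics/s1.png"); snap("scene","pics/c1.png")
a=cv2.imread("pics/s1.png")[120:240,240:420]; b=cv2.imread("pics/c1.png")[160:310,310:470]
cv2.imwrite("pics/m1.png",np.hstack([cv2.resize(a,(400,267)),cv2.resize(b,(400,267))]))
print(r.observe()["time_s"])
E
```

```text
22.37497585340489 [-1.0884641   0.22581266 -1.96234603]
[543.3147277  189.01544065  40.84530912] [ 0.69888223 -0.24704344 -1.68444896]
12.8833
```

View pics/m1.png

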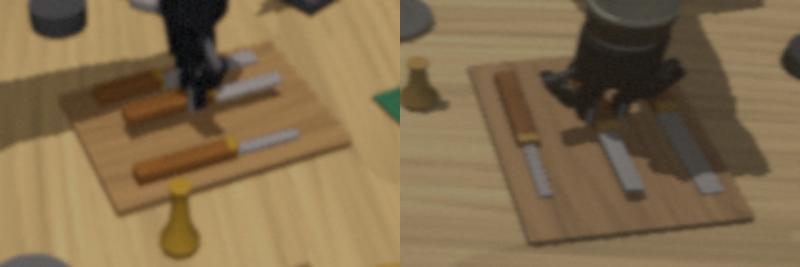

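The scraper is held level above the centre of the gap, parallel to the tools, with the handle the right way round. Lowering it.

```bash
python3 - <<'E'
from h import *
pl=np.array([542.7,188.8]); A=lambda p,z:[*p,z]
print(r.move_linear(A(pl,13),rate=30,max_force=6), r.observe()["tcp_pos"], r.observe()["wrist_force"])
r.grip(42); r.move_linear(A(pl,150),rate=120)
# behind the cover
C=np.array([557.8,-172.4]); B=np.array([665.5,-165.5]); u=(B-C)/np.linalg.norm(B-C); th=np.arctan2(u[1],u[0])
for k in (0,np.pi):
  for p,z in ((C-60*u,180),(C-60*u,95),(B-35*u,95)): print(k,r.ik(A(p,z),quat(th+k)))
print(r.observe()["time_s"])
snap("scene","pics/c2.png")
E
```

```text
True [542.41066696 188.68984555  18.53487337] [-1.22299664 -1.05237636  4.62221162]
0 [-0.34018296  0.32328956 -0.01821764  1.22928913  0.          2.73743028]
0 [-0.34018296  0.39420082 -0.15138345  1.02521206  0.          2.73743028]
0 [-0.25998833  0.62227477  0.23165361  1.18017517  0.          2.81762491]
3.141592653589793 [-0.34018296  0.32328956 -0.01821764  1.22928913  0.         -0.40416237]
3.141592653589793 [-0.34018296  0.39420082 -0.15138345  1.02521206  0.         -0.40416237]
3.141592653589793 [-0.25998833  0.62227477  0.23165361  1.18017517  0.         -0.32396774]
15.15
```

```bash
cat >> h.py <<'E'
A=lambda p,z:[*p,z]
C0=np.array([557.8,-172.4]); B0=np.array([665.5,-165.5]); u0=(B0-C0)/np.linalg.norm(B0-C0); th0=np.arctan2(u0[1],u0[0])
E
python3 - <<'E'
from h import *
s0=C0-68*u0
r.goto(A(s0,170),quat(th0)); r.grip(60)
r.move_linear(A(s0,108),rate=100)
print(r.move_linear(A(s0,80),rate=20,max_force=4)); s=r.observe(); z=s["tcp_pos"][2]; print(s["tcp_pos"],s["wrist_force"],s["finger_gap"])
r.move_linear(A(s0,z+1.5),rate=20); r.sleep(.2); print(r.observe()["tcp_pos"],r.observe()["wrist_force"])
p=B0-(51+24)*u0
print(r.move_linear(A(p,z+1.5),rate=40,max_force=20)); r.sleep(.2); s=r.observe(); print(s["tcp_pos"],s["wrist_force"],s["time_s"])
snap("wrist","pics/w3.png")
E
```

```text
True
[ 489.84856261 -176.69433044   88.47864291] [-0.67218503  0.81184564  4.8503865 ] 60.1090339955925
[ 489.73516928 -176.69655856   89.71310573] [-0.40147898 -0.13139931 -0.31999736]
False
[ 590.60412904 -170.34052221   90.02059738] [-3.41732911 -0.32825295  3.29584382] 22.825
```

View pics/w3.png

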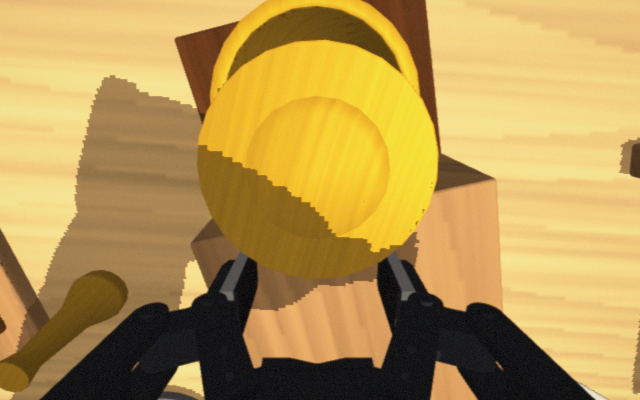

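The cover is nested in the two fingers (x 197–439, y 40–278) and partly over the bowl; the rim's outer edge spans about x 211–419. Measuring the offset.

```bash
python3 - <<'E'
from h import *
from scipy.optimize import least_squares
C=load("pics/w3.png"); t=np.linspace(0,2*np.pi,400)
def ext(xy,R,z):
    p=np.array([w2px(C,[xy[0]+R*np.cos(k),xy[1]+R*np.sin(k),z]) for k in t]); return np.array([p[:,0].min(),p[:,0].max(),p[:,1].min(),p[:,1].max()])
s=least_squares(lambda x:ext(x,50,107.5)-[197,439,40,278],[640,-167]);c=s.x;print("cover",s.x,s.fun)
s=least_squares(lambda x:(ext(x,46,92)-[211,419,-3,0])[:3],[665,-165]);b=s.x;print("bowl",s.x,s.fun)
n=np.array([-u0[1],u0[0]]);print("rel along,across",(b-c)@u0,(b-c)@n)
E
```

```text
cover [ 641.13447131 -167.78847479] [-2.24609368  2.2394954  -1.11447597  2.56866509]
bowl [ 661.88628445 -165.21110044] [-2.39965741  2.39551874  0.40441391]
rel along,across 20.8741416745294 1.2453178831970892
```

```bash
python3 - <<'E'
from h import *
n=np.array([-u0[1],u0[0]]); 
for d in (8,3,0,-2,-4,-6):
    p=B0-(51+d)*u0+.8*n
    h=r.move_linear(A(p,89.98),rate=15,max_force=15); r.sleep(.1); s=r.observe(); print(d,h,s["tcp_pos"].round(1),s["wrist_force"].round(1),s["time_s"])
    if h: break
snap("wrist","pics/w4.png"); snap("side","pics/s4.png")
a=cv2.imread("pics/s4.png")[190:340,290:470]
cv2.imwrite("pics/m4.png",np.hstack([cv2.resize(a,(400,333)),cv2.resize(cv2.imread("pics/w4.png")[:333,120:520],(400,333))]))
E
```

```text
8 False [ 606.7 -168.4   90. ] [-1.5 -0.5  0.3] 24.1917
3 False [ 611.9 -168.2   90.2] [-0.5  0.2  0.3] 24.775
0 False [ 614.2 -168.    89.9] [-2.  -0.4  1.2] 25.225
-2 False [ 616.5 -167.8   89.8] [-1.6 -0.2  0.3] 25.6083
-4 False [ 617.5 -167.6   89.4] [-6.  -1.1  0.9] 25.9917
-6 False [ 617.9 -167.6   89.2] [-8.8  0.8  2.1] 26.375
```

View pics/m4.png

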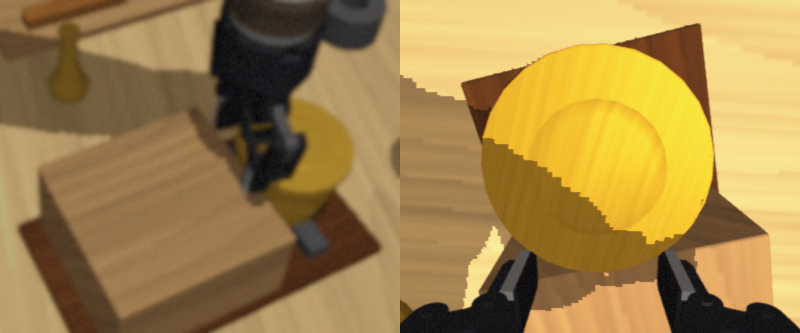

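The push met the mouth wall (8.8 N). I'll back off and probe the cover's height at four points with the closed fingers.

```bash
python3 - <<'E'
from h import *
n=np.array([-u0[1],u0[0]]); q=quat(th0)
p=B0-75*u0; r.move_linear(A(p,90.5),rate=60); r.move_linear(A(p,140),rate=120); r.grip(0)
for v in (-38*u0,38*n,38*u0,-38*n):
    x=B0+v; r.move_linear(A(x,115),rate=120); 
    h=r.move_linear(A(x,92),rate=20,max_force=5); s=r.observe(); print(v.round(),h,s["tcp_pos"].round(1),s["wrist_force"].round(1)); r.move_linear(A(x,115),rate=100)
r.goto([500,0,260],quat(0)); print(r.observe()["time_s"])
snap("wrist","pics/w5.png")
E
```

```text
[-38.  -2.] True [ 627.5 -167.9  100.7] [-0.8  0.7  4.5]
[-2. 38.] True [ 662.9 -127.6  100.7] [-1.2 -0.3  4.3]
[38.  2.] True [ 703.4 -163.   100.7] [-1.3  1.   4.9]
[  2. -38.] True [ 667.9 -203.3  100.6] [-0.7  0.5  5. ]
39.7
```

View pics/w5.png

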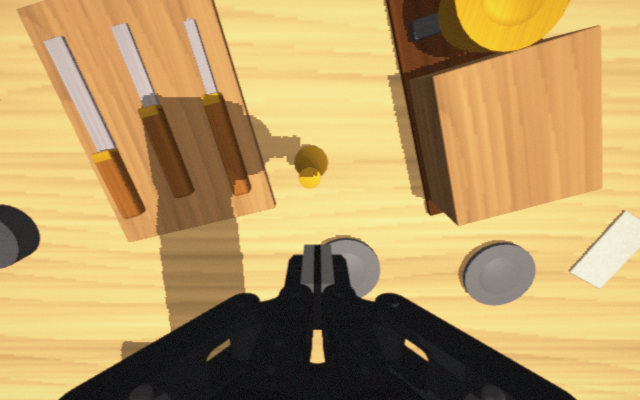

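The cover is level: all four probes read 100.6–100.7 mm, against 100 mm expected when seated. The scraper lies parallel between the file (left) and the chisel (right), wholly on the board. Handing in.

```bash
python3 -c "
from rig import r
print(r.finish_job())"
```

```text
the job is handed in; nothing more can be done
None
```

The scraper is on the board between the file and the chisel, handle the same way as theirs, and the brass cover sits level in the bowl; I handed the job in at about 40 s.

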